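# Pack up and load the chromatograph's sample shelf

### The job

Make a level seat for the sample shelf: on the low foot stack the two loose packers that together bring it up to exactly the height of the post, the thicker one underneath, both centred. Then lay the white shelf across post and stack, level, with one rubber pad over each, and after that stand the two tall vials upright on it, one in the middle of each pad. Never knock a vial over, and leave the spare packer and the short vial where they are.

Things in the scene. Friction and masses are not known exactly. Their poses are not given: they have to be found in the camera images.
- post: Fixed dark grey painted square block, 50 x 50 mm, 60 mm high: the high support. Origin: centre of its underside on the bench, z up. Its sides lie along its x and y; the foot stands 162 to 178 mm away centre to centre, along the post's y axis, on either side (the distance varies).
- foot: Fixed dark grey painted square block, 60 x 60 mm, 20 mm high: the low support, 40 mm lower than the post. Origin: centre of its underside on the bench, z up.
- packer_thin: Bare aluminium packer, a rectangular plate lying flat, 56 mm long (its x) x 36 mm wide (its y) x 12 mm thick (z). Origin: centre of the underside. The thinnest of three.
- packer_medium: Bare aluminium packer, a rectangular plate lying flat, 56 mm long (its x) x 36 mm wide (its y) x 20 mm thick (z). Origin: centre of the underside. The middle one of three.
- packer_thick: Bare aluminium packer, a rectangular plate lying flat, 56 mm long (its x) x 36 mm wide (its y) x 28 mm thick (z). Origin: centre of the underside. The thickest of three.
- shelf: Loose white sample shelf, about 0.35 kg, lying flat on the bench at the start: plate 260 mm long (x) x 56 mm wide (y) x 12 mm thick. Two flush black rubber pads, 40 mm diameter, on its top at x = +85 and -85 mm, y = 0 (top face at z = 12 mm). In the middle a black lifting handle, 60 mm long (x), 20 mm wide (y), from z = 12 to 48 mm: grip it across its 20 mm. Origin: centre of the plate's underside. Either end may lie on either support.
- tall_vial_1: Tall sample vial standing upright: amber glass cylinder with white screw cap, 28 mm diameter, 70 mm high over the cap (cap: top 11 mm, 26 mm diameter). Origin: centre of the underside, z up. The two tall vials are alike.
- tall_vial_2: Tall sample vial standing upright: amber glass cylinder with white screw cap, 28 mm diameter, 70 mm high over the cap (cap: top 11 mm, 26 mm diameter). Origin: centre of the underside, z up. The two tall vials are alike.
- short_vial: Short vial of the same make, 28 mm diameter, only 40 mm high; not wanted, stays where it is. Origin: centre of the underside.
Mind the look-alikes: they are no part of the job. Of the things that look like the post, the smallest one is meant. What is shaped like the packer_thick but yellow is not meant.

How it is judged:
By the outcome, as a careful person would: the job done as asked, in the order asked, and still so for the second after the job is handed in, with the robot touching nothing.
It also fails if it takes over 144 s, if anything falls off the work surface, if the arm or the gripper's body presses on something with over 40 N, if the wrist force passes 120 N, or if a joint passes its speed limit or range.

### The arm

A 6-joint arm with a two-finger parallel gripper is mounted at the origin on the work surface. World frame = base frame: x ahead of the robot, y to its left, z up, the work surface at z = 0. Lengths are in m, angles in rad, forces in N, time in s.
With the tool pointing down it reaches from about 0.35 to 0.975 m from the base axis. Payload 4.9 kg.
Tool frame: the origin (TCP) lies midway between the tips of the shut fingers; the grasp point (between the pads) lies 19 mm behind it; z points along the fingers, y is the direction in which the jaws open and shut (so a half turn about z gives the same grasp; the last joint's range is limited). The gripper opens to 85 mm and grips with 20 to 120 N. Pads are 22 mm wide; open, the fingers measure 114 mm over their backs; the gripper's body (76 mm by 85 mm) begins 54 mm behind the grasp point. The pads swing forward as they close: fully open they stand 13 mm farther back than shut.
Start: joints at [-0.119, 0.053, 1.613, -0, 1.476, -0.119], TCP at [0.625, 0, 0.231] pointing down, gripper open.
Joint ranges: [-3.01, 3.01], [-1.01, 2.22], [0.06, 2.58], [-1.02, 4.17], [0.09, 2.62], [-3.14, 3.14]. Speed limits (rad/s): [2.57, 2.57, 3.14, 3.14, 3.14, 3.14].

### API

Orientations are given as a rotation vector (axis times angle).
In Python, from station import ctrl gives the robot as it stands.
- The arm moves only by the shell command python3 -m jog 'ROWS' [FORCE]. ROWS is JSON, one flat list of numbers, 7 for each row, row after row: the opening, from 0 (shut) to 1 (fully open), then the shift along the tool's x, y, z in m, then the turn, a rotation vector about the tool's x, y, z in degrees. A call has 1 to 10 rows; each row shifts and turns the commanded pose from where the row before left it, along the tool's axes as they then stand; what a row does not reach is not made up. A row lasts 1/8 s, in which the tool goes at most 62.5 mm and 10.7 degrees, less where a joint would pass 70% of its speed; a pose out of reach is approached as far as the arm can. A call with a gripper value outside its range is refused whole. The fingers move at their own pace and stop on an object; FORCE is the grip in N (left out, the last holds). Time passes only in rows, so rows that do not move let the fingers close. It gives the time, the measured TCP pose, the force and the opening at its end, in the units of the state.
- ctrl.get_obs(): the state, without advancing time (a new reading comes with each control period).
- ctrl.get_image(name): name is "scene" or "side" or "wrist"; returns a dict with "image" (480x640x3 uint8, blue, green, red), "camera_matrix" (3x3 intrinsics, pixels), "dist_coeffs" ([k1, k2, p1, p2, k3] as OpenCV has them; the pictures are not rectified), "rvec" (rotation vector, rad) and "tvec" (3), from world to camera coordinates, as OpenCV has them; the wrist camera has in their place "mount" (4x4, takes a point from camera to tool coordinates, whose origin is the TCP and whose axes are the flange's). Camera axes: x right, y down, z forward; pixel columns grow to the right and rows downward; lengths in m; the calibration is good to about 2 mm. A picture is of the moment at which its call begins: read the wrist's pose just before it. There is no depth.
- ctrl.finish_job(): hands the job in, once; it reports no verdict.
Trained networks look in a picture, given as the dict that the camera call returned (one of the last four; its "shot" number tells which), for a name from the list of things; names that differ only in an ending like _2 or _b are one class to them, and where a whole thing is asked for, a point or a joint stands for the part that bears it (a point fixed in the world has none). Each returns a list of dicts, best first, with "p" (0 to 1); they miss things now and then, are a little off and sometimes report something else, mostly with a low value. They report only what shows in the picture. A call takes as long as a camera call. They do not tell look-alikes from the thing itself.
- ctrl.boxes_of(target, picture): "box" ([centre column, centre row, width, height] in pixels, round what is visible of it).
The state is a dict: "t": time; "q": joint angles; "dq": joint speeds; "effort": joint torques, N m; "tool_pos": TCP position; "tool_rot": TCP orientation; "contact_force": force on the tool from outside, world axes, zero at the start; "wrist_torque": the same for the moment, N m; "opening": finger opening in m.
Only numpy, scipy, OpenCV 4.12 (cv2) and the standard library are available. Lean on these libraries where they do the work, as an engineer would, in place of code of your own. Each camera call takes 0.05 s, during which the arm holds its last target. There are 200 camera calls.

## Working session

There is one attempt and no reset: what is moved stays moved. The work goes in short steps, Python scripts to look and compute and a shell command to move; the robot and the scene stay as the last step left them, time stands still between calls to the robot, and variables do not carry over. Pictures are saved under pics/ and viewed, about 12 in all and at most 16, crops included, and the job is handed in when it is done.

```bash
ls; mkdir -p pics; python3 - <<'E'
from station import ctrl
import cv2,numpy as np
o=ctrl.get_obs();print(o['t'],o['tool_pos'],o['tool_rot'],o['opening'])
for n in ["scene","side","wrist"]:
    p=ctrl.get_image(n);cv2.imwrite(f'pics/{n}0.png',p['image'])
    print(n,p.get('tvec'),p.get('mount'),p['camera_matrix'].tolist() if hasattr(p['camera_matrix'],'tolist') else p['camera_matrix'])
    for t in ["post","foot","packer_thin","packer_medium","packer_thick","shelf","tall_vial_1","short_vial"]:
        print(t,[(np.round(b['box']).astype(int).tolist(),round(b['p'],2)) for b in ctrl.boxes_of(t,p)])
E
```

```text
pics
0.0 [6.24381362e-01 8.94081083e-05 2.30069848e-01] [-2.22026436e+00 -2.22035237e+00  1.99098829e-03] 0.08558938626619278
scene [-0.06520866 -0.34557827  1.33401198] None [[510.22202663004174, 0.0, 325.35993515848486], [0.0, 510.22202663004174, 234.1392811761853], [0.0, 0.0, 1.0]]
post [([353, 295, 38, 46], 0.79), ([217, 288, 46, 56], 0.73), ([283, 316, 44, 56], 0.56)]
foot [([436, 278, 42, 33], 0.61)]
packer_thin [([286, 230, 23, 26], 0.72)]
packer_medium [([336, 226, 21, 28], 0.71)]
packer_thick [([402, 224, 30, 28], 0.93), ([374, 188, 21, 22], 0.84)]
shelf [([144, 287, 41, 115], 0.6)]
tall_vial_1 [([219, 228, 22, 34], 0.9), ([511, 235, 20, 36], 0.86)]
short_vial [([452, 212, 20, 24], 0.71), ([436, 277, 46, 32], 0.65)]
side [-0.50786616  0.10105943  1.23056799] None [[556.7587131098314, 0.0, 326.4177313573068], [0.0, 556.7587131098314, 234.09894234582478], [0.0, 0.0, 1.0]]
post [([385, 305, 39, 42], 0.88), ([375, 223, 31, 32], 0.83), ([404, 257, 45, 45], 0.57)]
foot [([347, 187, 33, 23], 0.57)]
packer_thin [([302, 278, 30, 17], 0.69)]
packer_medium [([296, 242, 30, 21], 0.81)]

[... 241 characters left out ...]
56e-01  6.51729164e-02]
 [ 9.99999663e-01  8.16600058e-04  8.81189422e-05 -9.36106734e-04]
 [ 1.27113399e-04 -2.59864040e-01  9.65645206e-01 -1.43125116e-01]
 [ 0.00000000e+00  0.00000000e+00  0.00000000e+00  1.00000000e+00]] [[392.2569134686818, 0.0, 320.06016814689195], [0.0, 392.2569134686818, 246.36266821968098], [0.0, 0.0, 1.0]]
post [([329, 201, 73, 72], 0.7), ([365, 332, 85, 104], 0.65), ([288, 402, 74, 50], 0.61), ([292, 16, 76, 33], 0.45)]
foot [([292, 16, 77, 32], 0.63)]
packer_thin [([136, 294, 68, 63], 0.76)]
packer_medium [([126, 194, 82, 67], 0.89)]
packer_thick [([115, 39, 91, 77], 0.7), ([14, 86, 26, 56], 0.57), ([291, 15, 78, 31], 0.29)]
shelf []
tall_vial_1 []
short_vial []
```

View pics/scene0.png

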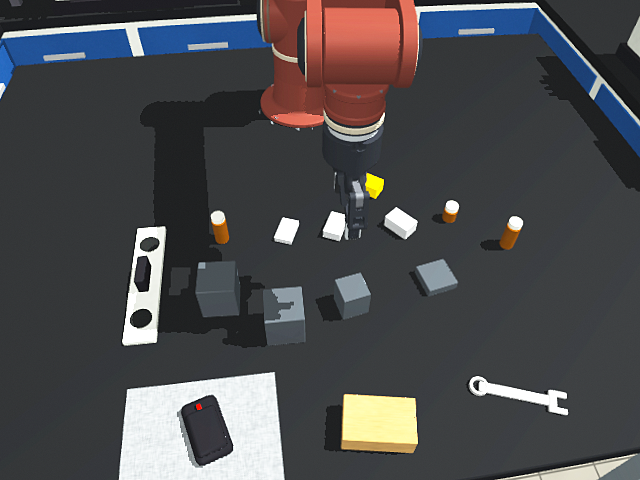

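View pics/wrist0.png

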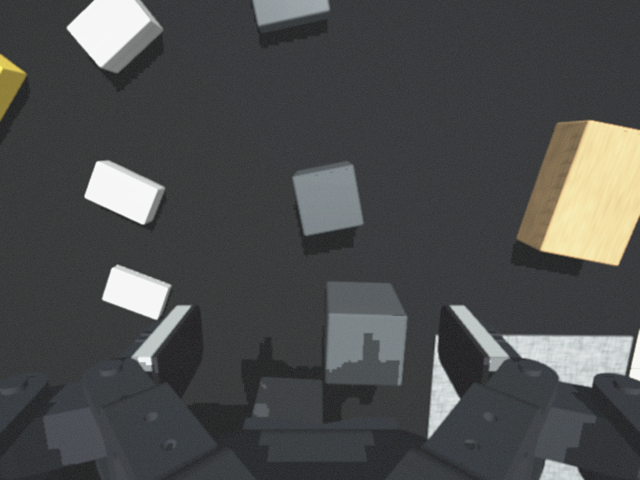

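View pics/side0.png

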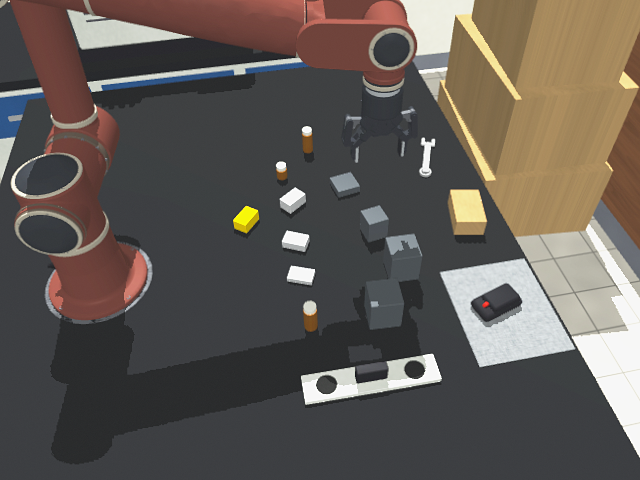

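The pictures show these candidates.
- **Post:** scene (353,295), (283,316) and (217,288). The one at (353,295) is smallest and in line with the foot at (436,278).
- **Thick packer:** white at (402,224). The yellow one at (374,188) is the look-alike.
- **Other packers:** probably medium at (336,226) and thin at (286,230), still to be checked by fit.
- **Vials:** tall at (219,228) and (511,235), short at (452,212).
- **Shelf:** (144,287).

Next I'll fit the models to image silhouettes.

```bash
cat > H.py <<'E'
import numpy as np,cv2
from scipy.optimize import minimize
from scipy.spatial.transform import Rotation as R
from station import ctrl
def shot(n):
    o=ctrl.get_obs();p=ctrl.get_image(n)
    if n=='wrist':
        T=np.eye(4);T[:3,:3]=R.from_rotvec(o['tool_rot']).as_matrix();T[:3,3]=o['tool_pos']
        C=np.linalg.inv(T@np.array(p['mount']));p['rvec']=cv2.Rodrigues(C[:3,:3])[0];p['tvec']=C[:3,3]
    return p
def proj(P,p):
    return cv2.projectPoints(np.float64(P),np.float64(p['rvec']),np.float64(p['tvec']),np.float64(p['camera_matrix']),np.float64(p['dist_coeffs']))[0][:,0]
def unproj(uv,z,p):
    K,D=np.float64(p['camera_matrix']),np.float64(p['dist_coeffs'])
    n=cv2.undistortPoints(np.float64(uv).reshape(-1,1,2),K,D)[:,0]
    M=cv2.Rodrigues(np.float64(p['rvec']))[0];c=-M.T@np.ravel(p['tvec'])
    d=np.c_[n,np.ones(len(n))]@M
    return c+d*((z-c[2])/d[:,2])[:,None]
def box(L,W,Hh,z0=0):
    return np.array([[sx*L/2,sy*W/2,z] for sx in(-1,1) for sy in(-1,1) for z in(z0,z0+Hh)])
def cyl(d,h,z0=0):
    a=np.linspace(0,2*np.pi,24,endpoint=False);c=np.c_[np.cos(a),np.sin(a)]*d/2
    return np.vstack([np.c_[c,np.full(24,z)] for z in (z0,z0+h)])
def place(M,s):
    c,n=np.cos(s[2]),np.sin(s[2]);return np.c_[M[:,0]*c-M[:,1]*n+s[0],M[:,0]*n+M[:,1]*c+s[1],M[:,2]]
def comp(mask,uv,hull=True):
    n,l,st,ce=cv2.connectedComponentsWithStats(mask.astype(np.uint8))
    k=np.argmin([1e9 if i==0 or st[i,4]<40 else np.hypot(*(ce[i]-uv)) for i in range(n)])
    m=(l==k).astype(np.uint8)
    c=max(cv2.findContours(m,0,2)[0],key=cv2.contourArea)
    return cv2.fillConvexPoly(np.zeros_like(m),cv2.convexHull(c),1) if hull else m
S=4
def iou(m,hullpts):
    x0,y0,w,h=cv2.boundingRect(m);x0-=15;y0-=15;w+=30;h+=30
    A=cv2.warpAffine(m,np.float32([[S,0,-S*x0+(S-1)/2],[0,S,-S*y0+(S-1)/2]]),(w*S,h*S),flags=1) if False else cv2.resize(cv2.copyMakeBorder(m,20,20,20,20,0)[y0+20:y0+20+h,x0+20:x0+20+w],None,fx=S,fy=S,interpolation=0)
    q=(hullpts-[x0,y0]+.5)*S-.5
    B=cv2.fillConvexPoly(np.zeros_like(A),np.round(cv2.convexHull(np.float32(q))*16).astype(np.int32),1,shift=4)
    return (A&B).sum()/max(1,(A|B).sum())
def fit(M,views,s0,yaws=(0,)):
    """views: list of (pic,mask)"""
    best=None
    f=lambda s:-np.mean([iou(m,proj(place(M,s),p)) for p,m in views])
    for y in yaws:
        r=minimize(f,[s0[0],s0[1],y],method='Nelder-Mead',options=dict(initial_simplex=np.array([[s0[0],s0[1],y]]*4)+np.array([[0,0,0],[.012,0,0],[0,.012,0],[0,0,.3]]),xatol=1e-4,fatol=1e-5))
        if best is None or r.fun<best.fun:best=r
    return best.x,-best.fun
YA=np.arange(0,np.pi,np.pi/6)
E
cat > m0.py <<'E'
from H import *
sc,sd,wr=shot('scene'),shot('side'),shot('wrist')
P=dict(scene=sc,side=sd,wrist=wr)
def white(p): i=p['image'].astype(int);return (i.min(2)>110)&(np.ptp(i,2)<40)
def grey(p): i=cv2.medianBlur(p['image'],3).astype(int);return (i.mean(2)>66)&(i.mean(2)<170)&(np.ptp(i,2)<45)
def amber(p): i=p['image'].astype(int);return ((i[...,2]-i[...,0]>50)&(i[...,1]<170))|(i.min(2)>140)
W={k:white(v) for k,v in P.items()};G={k:grey(v) for k,v in P.items()};A={k:amber(v) for k,v in P.items()}
def go(name,M,src,uvs,yaws=YA):
    v=[(P[k],comp(src[k],uv)) for k,uv in uvs.items()]
    k,uv=next(iter(uvs.items()));s0=unproj([uv],.015,P[k])[0]
    s,q=fit(M,v,s0,yaws);print(name,np.round(s[:2],4),round(np.degrees(s[2])%180,1),'iou',round(q,3),[int(m.sum()) for _,m in v])
for nm,uv in {'pA':dict(scene=(402,224),side=(293,202),wrist=(115,34)),'pB':dict(scene=(334,226),side=(296,242),wrist=(126,194)),'pC':dict(scene=(286,230),side=(302,275),wrist=(136,294))}.items():
    for h in(.012,.02,.028): go(nm+str(h),box(.056,.036,h),W,uv)
go('shelf',box(.26,.056,.012),W,dict(scene=(144,287),side=(371,379)))
go('post',box(.05,.05,.06),G,dict(scene=(353,295),side=(374,223),wrist=(329,201)))
go('foot',box(.06,.06,.02),G,dict(scene=(436,278),side=(346,185)))
for nm,uv in {'v1':dict(scene=(219,228),side=(309,318)),'v2':dict(scene=(511,235),side=(308,140))}.items(): go(nm,cyl(.028,.07),A,uv,(0,))
go('short',cyl(.028,.04),A,dict(scene=(452,212),side=(282,170)),(0,))
for u in[dict(scene=(217,288),side=(384,305)),dict(scene=(283,316),side=(404,257))]:
    for L,h in((.06,.06),(.06,.072),(.07,.084)):go('decoy%g %g'%(L,h),box(L,L,h),G,u)
E
python3 m0.py
```

```text
pA0.012 [0.457  0.1539] 35.4 iou 0.707 [692, 471, 4536]
pA0.02 [0.4577 0.1541] 35.4 iou 0.809 [692, 471, 4536]
pA0.028 [0.4587 0.1533] 37.8 iou 0.897 [692, 471, 4536]
pB0.012 [0.4445 0.0195] 153.4 iou 0.786 [616, 471, 3286]
pB0.02 [0.445  0.0194] 154.3 iou 0.882 [616, 471, 3286]
pB0.028 [0.448  0.0193] 155.0 iou 0.858 [616, 471, 3286]
pC0.012 [ 0.4418 -0.0801] 156.7 iou 0.911 [512, 453, 2482]
pC0.02 [ 0.4444 -0.0798] 157.9 iou 0.883 [512, 453, 2482]
pC0.028 [ 0.4446 -0.0797] 158.4 iou 0.778 [512, 453, 2482]
shelf [ 0.5331 -0.3543] 179.3 iou 0.966 [3892, 4200]
post [0.6306 0.0199] 11.3 iou 0.661 [1293, 5831, 4325]
foot [0.599  0.1905] 100.5 iou 0.921 [1070, 571]
v1 [ 0.4428 -0.2102] 3.3 iou 0.917 [466, 387]
v2 [0.5323 0.3596] 20.2 iou 0.924 [496, 265]
short [0.447  0.2634] 3.3 iou 0.915 [297, 185]
decoy0.06 0.06 [ 0.5912 -0.2149] 84.7 iou 0.514 [2222, 5831]
decoy0.06 0.072 [ 0.5913 -0.2149] 174.7 iou 0.568 [2222, 5831]
decoy0.07 0.084 [ 0.5956 -0.2116] 3.9 iou 0.6 [2222, 5831]
decoy0.06 0.06 [ 0.6594 -0.1039] 9.8 iou 0.496 [2321, 5831]
decoy0.06 0.072 [ 0.6597 -0.1039] 9.5 iou 0.542 [2321, 5831]
decoy0.07 0.084 [ 0.66   -0.1038] 1.6 iou 0.604 [2321, 5831]
```

The fits tell the packers apart: A is thick, B medium, C thin. The post and foot are 173 mm apart and their axes agree. I'll refine this from the wrist, above the post, foot and thick packer.

```bash
python3 -m jog '[1,0.05,-0.02,-0.02,0,0,0, 1,0.05,-0.02,-0.02,0,0,0, 1,0.05,-0.02,-0.02,0,0,0, 1,0,0,0,0,0,0, 1,0,0,0,0,0,0]' 
cat > m1.py <<'E'
from H import *
import sys
# usage: m1.py tag item:x:y:yawdeg ...   (prior world pose; wrist view only)
MOD=dict(thick=(box(.056,.036,.028),'w'),thin=(box(.056,.036,.012),'w'),med=(box(.056,.036,.02),'w'),post=(box(.05,.05,.06),'g'),foot=(box(.06,.06,.02),'g'),
 vial=(cyl(.028,.07),'a'),short=(cyl(.028,.04),'a'),shelf=(box(.26,.056,.012),'w'))
MOD['thick20']=(box(.056,.036,.028,.02),'w');MOD['thin48']=(box(.056,.036,.012,.048),'w');MOD['shelf60']=(box(.26,.056,.012,.06),'w');MOD['vial72']=(cyl(.028,.07,.072),'a')
cam,tag=sys.argv[1].split(',')
p=shot(cam);img=p['image'].copy();i=cv2.medianBlur(p['image'],3).astype(int);m=i.mean(2);ch=np.ptp(i,2)
K=dict(w=(i.min(2)>110)&(ch<40),g=(m>66)&(m<170)&(ch<45),a=((i[...,2]-i[...,0]>50)&(i[...,1]<170))|(i.min(2)>140))
for a in sys.argv[2:]:
    n,x,y,w=a.split(':');M,k=MOD[n];s0=[float(x),float(y),np.radians(float(w))]
    uv=proj(place(M,s0),p);c=uv.mean(0)
    roi=cv2.fillConvexPoly(np.zeros(m.shape,np.uint8),cv2.convexHull(np.float32(c+(uv-c)*1.5)).astype(np.int32),1)
    try:
        mk=comp(K[k]&(roi>0),c);s,q=fit(M,[(p,mk)],s0,(s0[2],))
    except Exception as e: print(n,'fail',e);continue
    print(n,np.round(s[:2],4),round(np.degrees(s[2]),1),'iou',round(q,3),int(mk.sum()))
    cv2.polylines(img,[cv2.convexHull(np.float32(proj(place(M,s),p))).astype(np.int32)],1,(0,255,0),1)
cv2.imwrite(f'pics/{tag}.png',img)
E
python3 m1.py wrist,w1 post:.6306:.0199:10.8 foot:.599:.1905:10.5 thick:.4587:.1533:37.8 med:.445:.0194:154
```

```text
t: 2.12
tool_pos: [0.565, 0.1497, 0.291]
tool_rot: [2.221, 2.222, -0.001]
contact_force: [-0.2, -0.6, 0.3]
opening: 0.0856
post [0.631  0.0181] 10.3 iou 0.965 3258
foot [0.5968 0.1888] 10.8 iou 0.94 3691
thick [0.458  0.1521] 38.5 iou 0.942 2221
med [0.4462 0.0183] 153.3 iou 0.896 1777
```

View pics/w1.png

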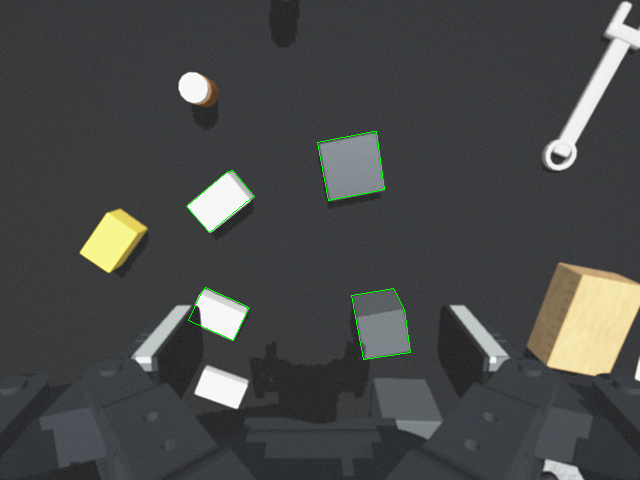

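```bash
python3 -m jog '[1,0.001,-0.054,0,0,0,0, 1,0.001,-0.053,0,0,0,0, 1,0,0,0.026,0,0,10.3, 1,0,0,0.026,0,0,10.3, 1,0,0,0.026,0,0,10.3, 1,0,0,0.026,0,0,10.3, 1,0,0,0.026,0,0,10.3, 1,0,0,0,0,0,0,1,0,0,0,0,0,0]' 
python3 m1.py wrist,w2 thick:.458:.1521:38.5;python3 - <<'E'
from H import *
r=R.from_rotvec(ctrl.get_obs()['tool_rot']).as_matrix();print(np.round(r,3))
E
```

```text
t: 3.3
tool_pos: [0.4586, 0.1514, 0.1619]
tool_rot: [2.965, 1.037, 0.001]
contact_force: [0.6, -0.0, 0.4]
opening: 0.0852
thick [0.4582 0.1523] 38.6 iou 0.936 4291
[[ 0.782  0.623  0.002]
 [ 0.623 -0.782  0.   ]
 [ 0.001  0.001 -1.   ]]
```

View pics/w2.png

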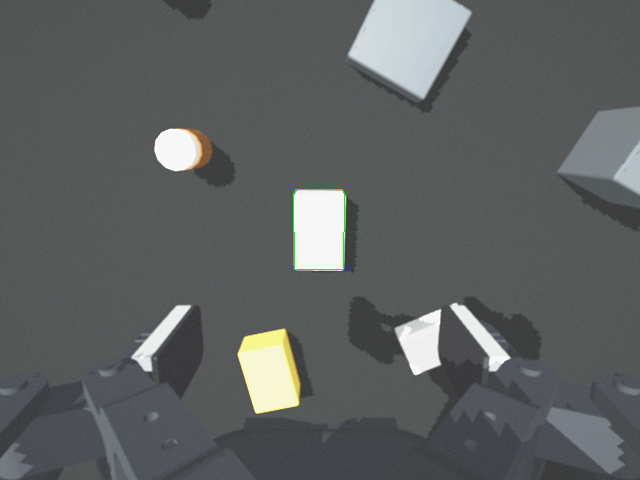

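```bash
python3 -m jog '[0.7,0,-0.001,0.05,0,0,0, 0.7,0,0,0.05,0,0,0, 0.7,0,0,0.04,0,0,0, 0.7,0,0,0.016,0,0,0, 0.7,0,0,0,0,0,0, 0.1,0,0,0,0,0,0, 0.1,0,0,0,0,0,0, 0.1,0,0,0,0,0,0, 0.1,0,0,0,0,0,0]' 50
python3 -m jog '[0.1,0,0,0,0,0,0,0.1,0,0,-0.03,0,0,0, 0.1,0,0,-0.05,0,0,0, 0.1,0,0,-0.04,0,0,0, 0.1,0,0,0,0,0,0]'
```

```text
t: 4.47
tool_pos: [0.4597, 0.1532, 0.0079]
tool_rot: [2.965, 1.036, 0.008]
contact_force: [0.5, -0.2, 6.3]
opening: 0.0347
t: 5.1
tool_pos: [0.4602, 0.1533, 0.13]
tool_rot: [2.964, 1.036, 0.014]
contact_force: [0.1, 0.7, -1.2]
opening: 0.035
```

```bash
python3 -m jog '[0.1,0,0,0,0,0,9.3, 0.1,0,0,0,0,0,9.3, 0.1,0,0,0,0,0,9.3, 0.1,0.048,-0.0033,0,0,0,0, 0.1,0.048,-0.0033,0,0,0,0, 0.1,0.0468,-0.0033,0,0,0,0, 0.1,0,0,0.03,0,0,0, 0.1,0,0,0.03,0,0,0, 0.1,0,0,0,0,0,0]'
python3 m1.py wrist,w3 foot:.5968:.1888:10.8
```

```text
t: 6.22
tool_pos: [0.5921, 0.1881, 0.0602]
tool_rot: [3.127, 0.29, -0.015]
contact_force: [0.4, -0.4, -1.8]
opening: 0.0349
foot [0.6107 0.198 ] 10.6 iou 0.46 34288
```

View pics/w3.png

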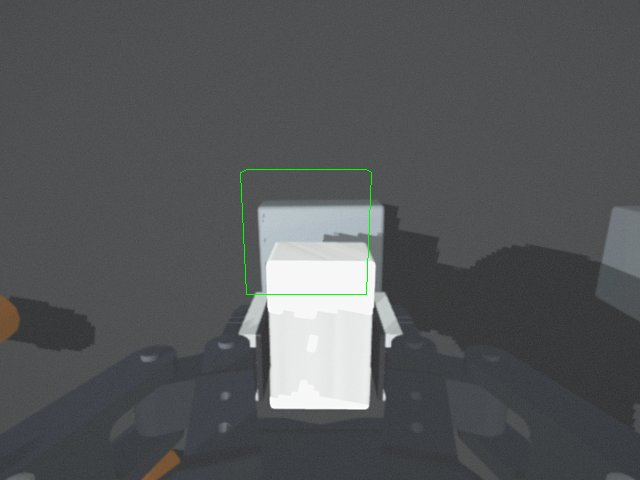

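```bash
python3 - <<'E'
from H import *
p=shot('wrist');o=ctrl.get_obs()
T=R.from_rotvec(o['tool_rot']).as_matrix();t=o['tool_pos'];tl=lambda P:np.round((P-t)@T*1000,1)
print(t,np.degrees(np.arctan2(T[1,0],T[0,0])))
z=t[2]-.0079
print('pk bottom',tl(unproj([[269,245],[372,244]],z,p)))
print('pk top+x',tl(unproj([[268,264],[374,262]],z+.028,p)),'top-x',tl(unproj([[270,407],[370,407]],z+.028,p)))
print('foot far',tl(unproj([[259,205],[383,205]],.02,p)))
f=np.array([.5968,.1888,.02]);print('foot centre tool',tl(f), 'post->foot far edge predicted',tl(f+.03*np.array([np.cos(.187),np.sin(.187),0])))
E
```

```text
[0.59529515 0.18870722 0.06470781] 10.604716471880517
pk bottom [[ 23.6 -19.7   7.9]
 [ 24.   20.7   7.9]]
pk top+x [[ 24.8 -16.5 -20.1]
 [ 25.5  17.7 -20.1]] top-x [[-28.9 -17.6 -20.1]
 [-28.8  18.2 -20.1]]
foot far [[ 33.4 -28.8  44.7]
 [ 33.4  30.3  44.7]]
foot centre tool [ 1.6  0.2 44.7] post->foot far edge predicted [31.6  0.1 44.7]
```

```bash
python3 -m jog '[0.1,0.0043,0,0.0,0,0,0, 0.1,0,0,0.02,0,0,0, 0.1,0,0,0.01,0,0,0, 0.1,0,0,0,0,0,0,0.1,0,0,0,0,0,0,0.1,0,0,0,0,0,0]'; python3 -m jog '[0.1,0,0,0.003,0,0,0,0.1,0,0,0,0,0,0,0.1,0,0,0,0,0,0]'
```

```text
t: 7.08
tool_pos: [0.6006, 0.1897, 0.0359]
tool_rot: [-3.128, -0.29, -0.002]
contact_force: [0.6, 0.0, -1.8]
opening: 0.0349
t: 7.45
tool_pos: [0.6001, 0.1896, 0.0323]
tool_rot: [3.128, 0.29, 0.0]
contact_force: [-0.1, -0.0, -1.0]
opening: 0.0349
```

```bash
python3 -m jog '[0.1,0,0,0.003,0,0,0,0.1,0,0,0,0,0,0,0.1,0,0,0,0,0,0]';python3 -m jog '[0.1,0,0,0.002,0,0,0,0.1,0,0,0,0,0,0,0.1,0,0,0,0,0,0]'
```

```text
t: 7.82
tool_pos: [0.6001, 0.1896, 0.0292]
tool_rot: [-3.128, -0.29, 0.0]
contact_force: [0.3, -0.2, -0.8]
opening: 0.0347
t: 8.2
tool_pos: [0.6005, 0.1896, 0.028]
tool_rot: [-3.128, -0.29, -0.001]
contact_force: [-1.6, 0.3, 4.1]
opening: 0.0348
```

```bash
python3 -m jog '[0.6,0,0,0,0,0,0,0.6,0,0,0,0,0,0,0.6,0,0,0,0,0,0,0.6,0,0,-0.04,0,0,0,0.6,0,0,-0.05,0,0,0,0.6,0,0,-0.06,0,0,0,1,-0.04,0,0,0,0,0,1,0,0,0,0,0,0,1,0,0,0,0,0,0]'; python3 m1.py wrist,w4 thick20:.5985:.189:10.6 foot:.598:.189:10.6
```

```text
t: 9.32
tool_pos: [0.5609, 0.1822, 0.1768]
tool_rot: [3.128, 0.29, -0.0]
contact_force: [0.2, 0.5, -0.7]
opening: 0.0853
thick20 [0.6001 0.1876] 10.7 iou 0.652 6751
foot [0.6117 0.1929] 10.7 iou 0.453 14804
```

View pics/w4.png

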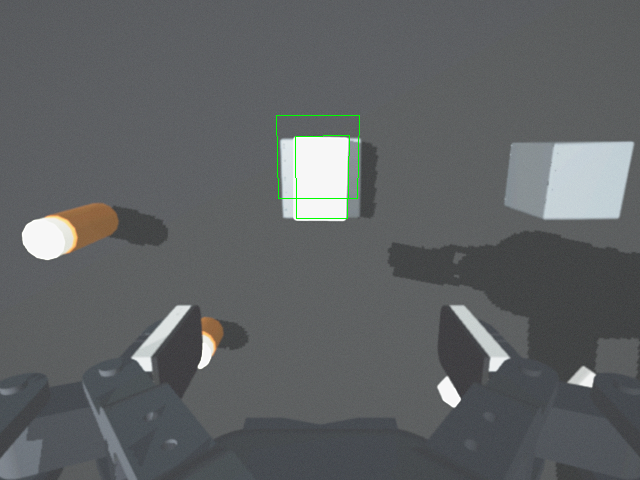

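```bash
python3 - <<'E'
from H import *
p=shot('wrist');i=p['image'].astype(int);g=i.mean(2)
print(g[180,270:372:3].astype(int), g[128:146,290].astype(int),g[210:226,290].astype(int))
o=ctrl.get_obs();T=R.from_rotvec(o['tool_rot']).as_matrix();t=o['tool_pos']
m=comp((g>225),np.array([322,178]));x,y,w,h=cv2.boundingRect(m);print(x,y,w,h,m.sum())
ct=cv2.minAreaRect(max(cv2.findContours(m,0,2)[0],key=cv2.contourArea));print(ct)
print('pk',unproj([ct[0]],.048,p))
b=cv2.GaussianBlur(g,(3,3),0)
mf=((g>105)&(g<225))|(m>0); mf=comp(mf&(np.abs(np.arange(640)-320)<50)[None]&(np.abs(np.arange(480)-178)<60)[:,None],np.array([320,178]));
print('foot',fit(box(.06,.06,.02),[(p,mf)],[.598,.189],[.187]),cv2.boundingRect(mf))
E
```

```text
[ 99  96  99  98 196 213 224 224 248 247 247 247 247 247 247 247 247 247
 247 247 247 247 247 247 247 249 136 139 139 139 102  66  67  71] [ 97  98  97  96  97  97  96  99  98 102 122 171 211 226 228 229 230 229] [220 218 219 217 218 219 216 198 160 112  93  96  97  97  99  95]
282 137 66 84 5105
((314.5, 178.5), (83.0, 65.0), 90.0)
pk [[0.59931789 0.19291742 0.048     ]]
foot (array([0.5976156 , 0.18866718, 0.19321327]), np.float64(0.936619461938913)) (279, 136, 83, 86)
```

```bash
python3 - <<'E'
from H import *
p=shot('wrist');g=p['image'].astype(int).mean(2)
m=comp((g>238),np.array([322,178]))
ct=cv2.minAreaRect(max(cv2.findContours(m,0,2)[0],key=cv2.contourArea));print(ct)
print('pk',unproj([ct[0]],.048,p))
a=unproj([[282,178],[360.5,178],[320,138],[320,218]],.02,p);print((a[0]+a[1])/2,(a[2]+a[3])/2,a)
E
```

```text
((320.0, 179.0), (82.0, 54.0), 90.0)
pk [[0.59983876 0.18916202 0.048     ]]
[0.59815955 0.18788084 0.02      ] [0.59718759 0.18865951 0.02      ] [[0.59268739 0.21702138 0.02      ]
 [0.60363172 0.15874031 0.02      ]
 [0.62653784 0.19417154 0.02      ]
 [0.56783734 0.18314748 0.02      ]]
```

```bash
python3 -m jog '[1,0,0,0,0,0,8.5,1,0,0,0,0,0,8.5,1,0,0,0,0,0,8.5,1,0,0,0,0,0,8.4, 1,-0.001,0.058,0,0,0,0, 1,-0.001,0.058,0,0,0,0, 1,-0.001,0.058,0,0,0,0,1,-0.001,0.058,0,0,0,0,1,-0.001,0.056,0,0,0,0, 1,0,0,0,0,0,0]';python3 -m jog '[1,0,0,0,0,0,0,1,0,0,0,0,0,0]';sed -i "s/w=(i.min(2)>110)/w=(i.min(2)>int(__import__('os').environ.get('WT','110')))/" m1.py; WT=170 python3 m1.py wrist,w5 thin:.4418:-.0801:156.7 med:.446:.0183:153.3
```

```text
t: 10.72
tool_pos: [0.4417, -0.0832, 0.1773]
tool_rot: [3.075, -0.644, 0.0]
contact_force: [0.3, -0.0, 0.6]
opening: 0.0853
t: 10.98
tool_pos: [0.4428, -0.0794, 0.1772]
tool_rot: [-3.077, 0.632, 0.001]
contact_force: [0.3, 0.7, -0.2]
opening: 0.0857
thin [ 0.4412 -0.0806] 157.0 iou 0.961 3302
med [0.4447 0.0199] 153.5 iou 0.986 3602
```

View pics/w5.png

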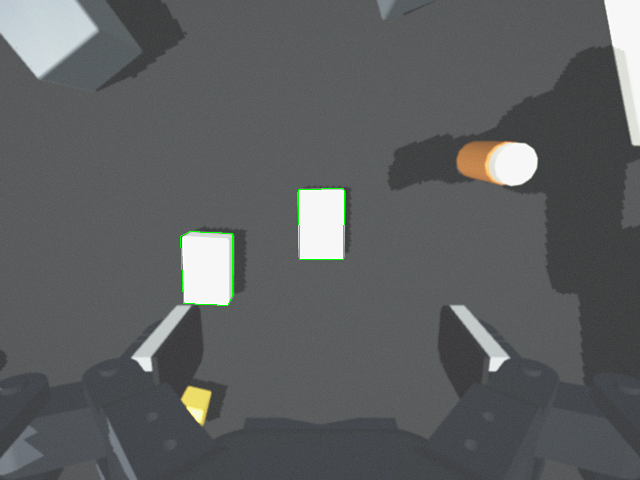

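```bash
python3 -m jog '[0.6,-0.001,0.0017,0.05,0,0,0,0.6,0,0,0.05,0,0,0,0.6,0,0,0.05,0,0,0,0.6,0,0,0.021,0,0,0,0.6,0,0,0,0,0,0,0.6,0,0,0,0,0,0]';python3 -m jog '[0.6,0,0,0.003,0,0,0,0.6,0,0,0,0,0,0,0.6,0,0,0,0,0,0]'
```

```text
t: 11.78
tool_pos: [0.442, -0.0813, 0.0075]
tool_rot: [3.077, -0.632, 0.003]
contact_force: [0.3, -0.3, 0.5]
opening: 0.0512
t: 12.15
tool_pos: [0.4411, -0.0816, 0.0038]
tool_rot: [3.077, -0.634, 0.002]
contact_force: [0.3, 0.6, -0.6]
opening: 0.0512
```

```bash
python3 -m jog '[0.6,0,0,0.002,0,0,0,0.1,0,0,0,0,0,0,0.1,0,0,0,0,0,0,0.1,0,0,0,0,0,0,0.1,0,0,0,0,0,0]' 40;python3 -m jog '[0.1,0,0,-0.01,0,0,0,0.1,0,0,-0.04,0,0,0,0.1,0,0,-0.05,0,0,0,0.1,0,0,-0.04,0,0,0,0.1,0,0,0,0,0,0,0.1,0,0,0,0,0,0]'; python3 m1.py wrist,w6
```

```text
t: 12.78
tool_pos: [0.4408, -0.0816, 0.0014]
tool_rot: [3.077, -0.634, 0.0]
contact_force: [0.3, -0.6, 1.2]
opening: 0.0348
t: 13.52
tool_pos: [0.4402, -0.0812, 0.1408]
tool_rot: [-3.077, 0.634, 0.001]
contact_force: [-0.2, -0.3, -0.9]
opening: 0.0347
```

View pics/w6.png

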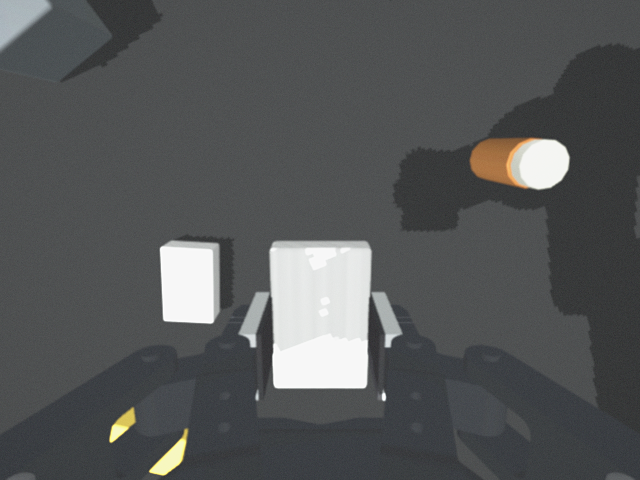

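```bash
python3 - <<'E'
from H import *
p=shot('wrist');o=ctrl.get_obs();T=R.from_rotvec(o['tool_rot']).as_matrix();t=o['tool_pos']
print(np.round((unproj([[320,250],[320,388]],t[2]+.0106,p)-t)@T*1000,1))
E
python3 -m jog '[0.1,0,0,0,0,0,-8.5,0.1,0,0,0,0,0,-8.5,0.1,0,0,0,0,0,-8.5,0.1,0,0,0,0,0,-8.4, 0.1,0.0343,-0.0394,0,0,0,0,0.1,0.0343,-0.0394,0,0,0,0,0.1,0.0343,-0.0394,0,0,0,0,0.1,0.0343,-0.0394,0,0,0,0,0.1,0.0343,-0.0394,0,0,0,0,0.1,0.0343,-0.0394,0,0,0,0]'
python3 -m jog '[0.1,0,0,0,0,0,0,0.1,0,0,0,0,0,0,0.1,0,0,0,0,0,0]'
```

```text
[[ 28.    0.8 -10.7]
 [-27.5   0.8 -10.5]]
t: 14.88
tool_pos: [0.5991, 0.1901, 0.1389]
tool_rot: [3.128, 0.29, -0.006]
contact_force: [0.6, -0.3, -0.3]
opening: 0.035
t: 15.25
tool_pos: [0.5987, 0.1877, 0.1404]
tool_rot: [3.128, 0.288, -0.003]
contact_force: [-0.3, 0.1, -0.3]
opening: 0.0348
```

```bash
python3 -m jog '[0.1,0,-0.0012,0.03,0,0,0,0.1,0,0,0.03,0,0,0,0.1,0,0,0.024,0,0,0,0.1,0,0,0,0,0,0,0.1,0,0,0,0,0,0,0.1,0,0,0,0,0,0]';python3 -m jog '[0.1,0,0,0.003,0,0,0,0.1,0,0,0,0,0,0,0.1,0,0,0,0,0,0]';python3 -m jog '[0.1,0,0,0.002,0,0,0,0.1,0,0,0,0,0,0,0.1,0,0,0,0,0,0]'
```

```text
t: 16.0
tool_pos: [0.6005, 0.1899, 0.0593]
tool_rot: [-3.128, -0.29, -0.005]
contact_force: [1.1, 0.5, -0.7]
opening: 0.0348
t: 16.38
tool_pos: [0.5993, 0.19, 0.0543]
tool_rot: [3.128, 0.29, 0.0]
contact_force: [-0.1, -0.3, 0.0]
opening: 0.0348
t: 16.75
tool_pos: [0.5992, 0.1899, 0.0522]
tool_rot: [3.128, 0.29, -0.0]
contact_force: [0.1, -0.2, -0.2]
opening: 0.0351
```

```bash
python3 -m jog '[0.1,0,0.0005,0.002,0,0,0,0.1,0,0,0,0,0,0,0.1,0,0,0,0,0,0]';python3 -m jog '[0.1,0,0,0.0015,0,0,0,0.1,0,0,0,0,0,0,0.1,0,0,0,0,0,0]'
```

```text
t: 17.12
tool_pos: [0.5994, 0.1894, 0.0503]
tool_rot: [3.128, 0.29, -0.0]
contact_force: [0.4, -0.6, -0.8]
opening: 0.0348
t: 17.5
tool_pos: [0.5996, 0.1895, 0.0494]
tool_rot: [3.128, 0.29, 0.001]
contact_force: [-1.7, -0.4, 4.6]
opening: 0.0344
```

```bash
python3 -m jog '[0.6,0,0,0,0,0,0,0.6,0,0,0,0,0,0,0.6,0,0,0,0,0,0,0.6,0,0,-0.03,0,0,0,0.6,0,0,-0.05,0,0,0,0.6,0,0,-0.06,0,0,0,1,-0.04,0,0,0,0,0,1,0,0,0,0,0,0,1,0,0,0,0,0,0]'; WT=235 python3 m1.py wrist,w7 thin48:.599:.189:10.6;WT=235 python3 m1.py scene,s7 shelf:.533:-.354:-.7;  python3 m1.py side,d7 shelf:.533:-.354:-.7
```

```text
t: 18.62
tool_pos: [0.5601, 0.1821, 0.1883]
tool_rot: [3.128, 0.29, -0.0]
contact_force: [0.3, -0.5, 0.1]
opening: 0.0854
thin48 [0.6004 0.1896] 10.5 iou 0.964 4574
shelf [ 0.5296 -0.3541] -0.8 iou 0.975 3740
shelf [ 0.5346 -0.3543] -0.7 iou 0.975 4212
```

View pics/w7.png

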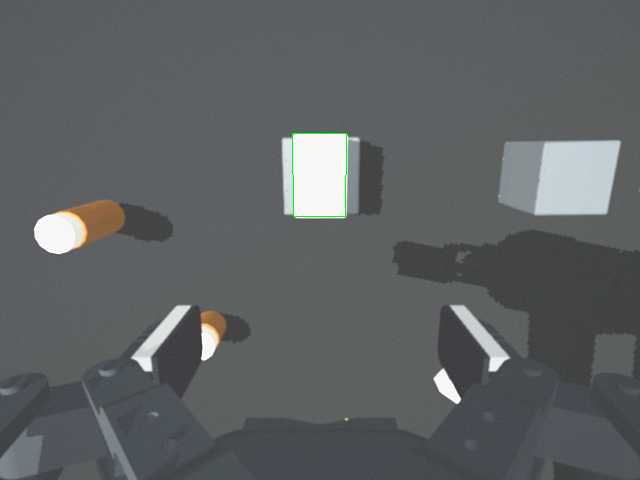

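```bash
python3 -m jog '[1,0,0,-0.01,0,0,5.6,1,0,0,-0.01,0,0,5.7, 1,-0.0027,0.06,0,0,0,0,1,-0.0027,0.06,0,0,0,0,1,-0.0027,0.06,0,0,0,0,1,-0.0027,0.06,0,0,0,0,1,-0.0027,0.06,0,0,0,0,1,-0.0027,0.06,0,0,0,0,1,-0.0027,0.06,0,0,0,0,1,-0.0027,0.06,0,0,0,0]';python3 -m jog '[1,0,0.056,0,0,0,0,1,0,0,0,0,0,0,1,0,0,0,0,0,0,1,0,0,0,0,0,0]';WT=170 python3 m1.py wrist,w8 shelf:.532:-.354:-.7;python3 -c "
from station import ctrl;print(ctrl.get_obs()['q'])"
```

```text
t: 20.02
tool_pos: [0.5326, -0.3, 0.2085]
tool_rot: [-3.141, 0.02, -0.0]
contact_force: [1.7, 0.5, -0.3]
opening: 0.0854
t: 20.52
tool_pos: [0.5323, -0.3524, 0.2086]
tool_rot: [-3.141, 0.017, 0.0]
contact_force: [0.3, -0.2, 0.2]
opening: 0.0855
shelf [ 0.5319 -0.3549] -0.7 iou 0.988 19387
[-7.01271110e-01  9.81217923e-02  1.60291471e+00  1.51409015e-04
  1.44078586e+00  8.80013834e-01]
```

View pics/w8.png

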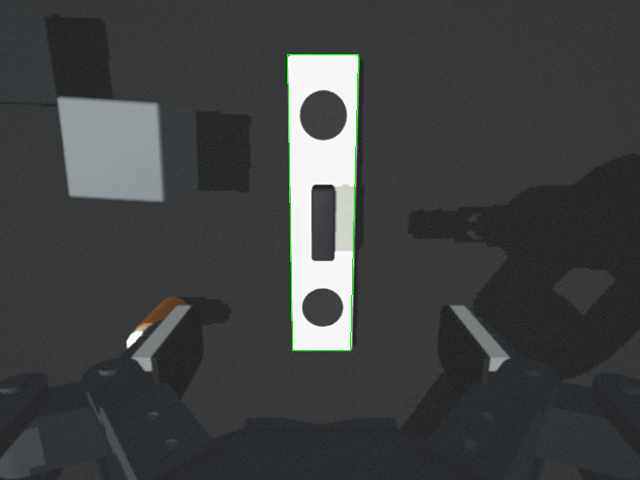

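```bash
python3 -m jog '[0.55,0,0.0025,0.05,0,0,0,0.55,0,0,0.05,0,0,0,0.55,0,0,0.05,0,0,0,0.55,0,0,0.03,0,0,0,0.55,0,0,0.009,0,0,0,0.55,0,0,0,0,0,0,0.55,0,0,0,0,0,0]';python3 -m jog '[0,0,0,0,0,0,0,0,0,0,0,0,0,0,0,0,0,0,0,0,0,0,0,0,0,0,0,0,0,0,0,0,0,0,0]' 90;python3 -m jog '[0,0,0,-0.01,0,0,0,0,0,0,-0.03,0,0,0,0,0,0,-0.04,0,0,0,0,0,0,-0.04,0,0,0,0,0,0,-0.04,0,0,0,0,0,0,0,0,0,0,0,0,0,0,0,0,0]'
```

```text
t: 21.45
tool_pos: [0.5333, -0.3569, 0.0222]
tool_rot: [3.139, -0.019, 0.005]
contact_force: [0.1, -0.1, -0.1]
opening: 0.047
t: 22.08
tool_pos: [0.5329, -0.3564, 0.0217]
tool_rot: [3.141, -0.019, 0.003]
contact_force: [-0.2, 2.3, 6.5]
opening: 0.0184
t: 22.95
tool_pos: [0.5308, -0.3554, 0.1773]
tool_rot: [-3.139, 0.019, 0.004]
contact_force: [-0.9, 0.4, -4.8]
opening: 0.0186
```

```bash
python3 -m jog '[0,0,0,0,0,0,-5,0,0,0,0,0,0,-10.4,0,0,0,0,0,0,-10.4,0,0,0,0,0,0,-10.4,0,0,0,0,0,0,-10.4,0,0,0,0,0,0,-10.4,0,0,0,0,0,0,-10.4,0,0,0,0,0,0,-10.4,0,0,0,0,0,0,-10.4,0,0,0,0,0,0,-10]';python3 -m jog '[0,0,0,0,0,0,-3,0,0.02,0.008,0,0,0,0,0,0.05,0.019,0,0,0,0,0,0.05,0.019,0,0,0,0,0,0.05,0.019,0,0,0,0,0,0.05,0.019,0,0,0,0,0,0.05,0.019,0,0,0,0,0,0.05,0.019,0,0,0,0,0,0.05,0.019,0,0,0,0,0,0.045,0.019,0,0,0,0]';python3 -m jog '[0,0.0215,0.0066,0,0,0,0,0,0,0,0,0,0,0,0,0,0,0,0,0,0,0,0,0,0,0,0,0]';python3 -c "
from H import *
o=ctrl.get_obs();print(o['tool_pos'],np.round(R.from_rotvec(o['tool_rot']).as_matrix(),4),o['opening'])"; python3 m1.py wrist,w9; python3 m1.py scene,s9
```

```text
t: 24.2
tool_pos: [0.5303, -0.3549, 0.1755]
tool_rot: [-2.06, -2.363, 0.0]
contact_force: [-0.1, 0.2, -4.2]
opening: 0.0186
t: 25.45
tool_pos: [0.6119, 0.084, 0.1774]
tool_rot: [-2.006, -2.413, 0.003]
contact_force: [1.7, -0.3, -3.4]
opening: 0.0187
t: 25.95
tool_pos: [0.6159, 0.1022, 0.1795]
tool_rot: [-2.011, -2.413, 0.001]
contact_force: [-0.7, 0.0, -3.4]
opening: 0.0187
[0.6159172  0.10220221 0.17950859] [[-1.805e-01  9.836e-01 -6.000e-04]
 [ 9.836e-01  1.805e-01 -4.000e-04]
 [-2.000e-04 -6.000e-04 -1.000e+00]] 0.018742076925522592
```

View pics/w9.png

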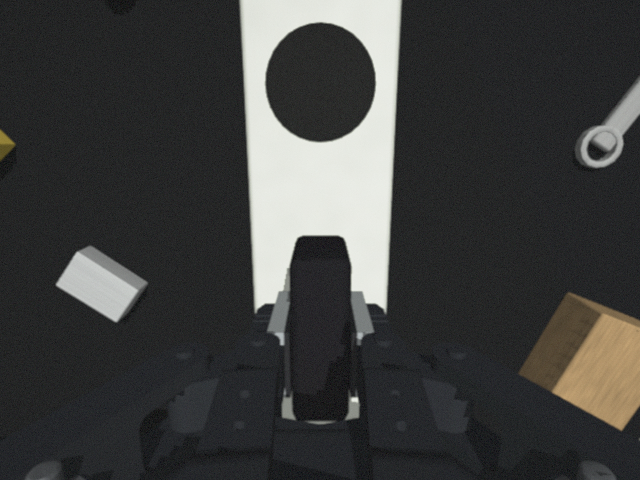

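```bash
python3 - <<'E'
from H import *
p=shot('wrist');o=ctrl.get_obs();T=R.from_rotvec(o['tool_rot']).as_matrix();t=o['tool_pos']
P=unproj([[320.5,82],[243,10],[403,10],[255,305],[388,305]],t[2]-.0097,p)
print(t,np.round((P-t)@T*1000,1)); print('d',np.round((np.array([.6151,.1045,0])-t)@T*1000,1))
E
```

```text
[0.61616549 0.10248419 0.17985555] [[ 85.5  -0.9   9.7]
 [108.2 -27.6   9.7]
 [108.3  27.4   9.7]
 [ -1.4 -28.3   9.7]
 [ -1.4  27.5   9.7]]
d [  2.2  -0.7 179.9]
```

```bash
python3 -m jog '[0,0.0015,-0.0004,0.02,0,0,0,0,0,0,0.03,0,0,0,0,0,0,0.03,0,0,0,0,0,0,0.01,0,0,0,0,0,0,0,0,0,0,0,0,0,0,0,0,0,0,0,0,0,0,0,0]';python3 -m jog '[0,0,0,0.003,0,0,0,0,0,0,0,0,0,0,0,0,0,0,0,0,0]';python3 -m jog '[0,0,0,0.002,0,0,0,0,0,0,0,0,0,0,0,0,0,0,0,0,0]'; python3 m1.py side,d10
```

```text
t: 26.98
tool_pos: [0.6166, 0.1049, 0.0915]
tool_rot: [2.007, 2.414, 0.003]
contact_force: [-0.0, 0.1, -4.3]
opening: 0.0187
t: 27.35
tool_pos: [0.6154, 0.1048, 0.0868]
tool_rot: [-2.009, -2.415, 0.0]
contact_force: [-0.5, -0.3, -4.2]
opening: 0.0181
t: 27.72
tool_pos: [0.6154, 0.1048, 0.0847]
tool_rot: [-2.009, -2.415, 0.0]
contact_force: [-0.3, -0.3, -3.9]
opening: 0.0187
```

```bash
python3 -m jog '[0,0,0,0.0015,0,0,0,0,0,0,0,0,0,0,0,0,0,0,0,0,0]';python3 -m jog '[0,0,0,0.0012,0,0,0,0,0,0,0,0,0,0,0,0,0,0,0,0,0]'
```

```text
t: 28.15
tool_pos: [0.6155, 0.1048, 0.0833]
tool_rot: [-2.009, -2.415, 0.0]
contact_force: [0.3, 0.1, -3.9]
opening: 0.0185
t: 28.52
tool_pos: [0.6155, 0.1048, 0.0821]
tool_rot: [-2.009, -2.415, 0.0]
contact_force: [1.1, 0.9, -4.6]
opening: 0.0185
```

View pics/d10.png

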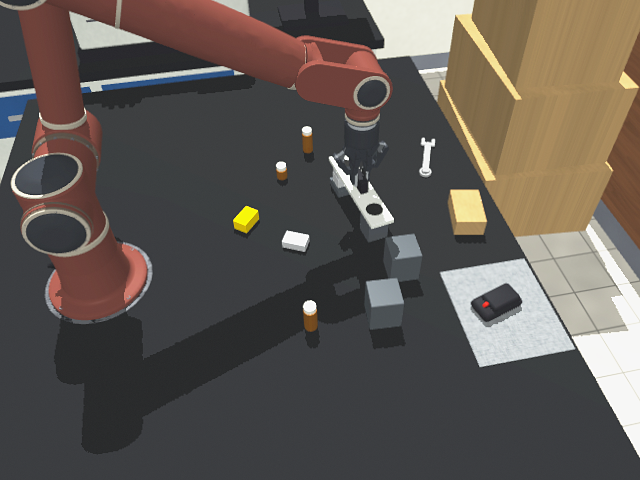

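The shelf is held over the post and the stack, just above seating. I'll lower it the last millimetres.

```bash
python3 -m jog '[0,0,0,0.001,0,0,0,0,0,0,0,0,0,0,0,0,0,0,0,0,0]';python3 -m jog '[0,0,0,0.001,0,0,0,0,0,0,0,0,0,0,0,0,0,0,0,0,0]'
```

```text
t: 28.9
tool_pos: [0.6157, 0.1048, 0.0817]
tool_rot: [2.009, 2.415, 0.0]
contact_force: [-2.1, -0.5, 1.1]
opening: 0.0186
t: 29.28
tool_pos: [0.6157, 0.1048, 0.0817]
tool_rot: [2.009, 2.415, -0.0]
contact_force: [-4.2, -1.0, 5.6]
opening: 0.0182
```

```bash
python3 -m jog '[0.5,0,0,0,0,0,0,0.5,0,0,0,0,0,0,0.5,0,0,0,0,0,0,0.5,0,0,-0.03,0,0,0,0.5,0,0,-0.04,0,0,0,0.8,0,0,-0.05,0,0,0,0.8,0,0,-0.05,0,0,0,1,0,0,0,0,0,0,1,0,0,0,0,0,0,1,0,0,0,0,0,0]' 60; WT=170 python3 m1.py wrist,w11 shelf60:.6155:.1045:100.4;WT=170 python3 m1.py scene,s11 shelf60:.6155:.1045:100.4; python3 - <<'E'
from H import *
p=shot('side');g=p['image'].astype(int)
E
```

```text
t: 30.52
tool_pos: [0.6145, 0.1048, 0.2475]
tool_rot: [-2.007, -2.413, 0.004]
contact_force: [-0.6, -0.0, -0.4]
opening: 0.0859
shelf60 [0.615 0.104] 100.5 iou 0.976 21116
shelf60 [0.6163 0.1065] 100.5 iou 0.866 5003
```

View pics/w11.png

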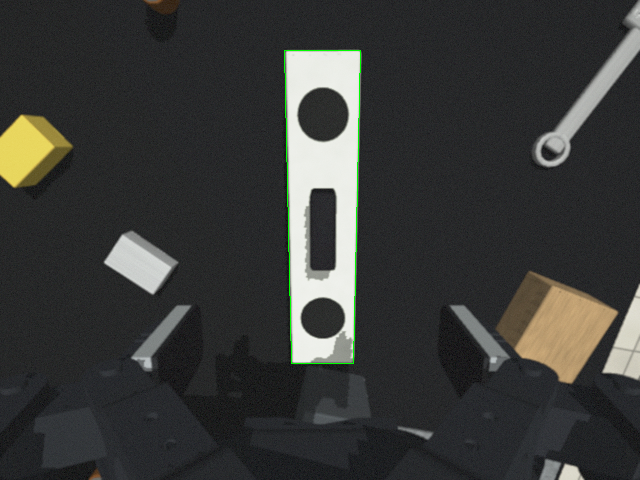

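```bash
python3 -m jog '[1,0.0531,-0.0069,0,0,0,0,1,0.0531,-0.0069,0,0,0,0,1,0.0531,-0.0069,0,0,0,0,1,0.0531,-0.0069,0,0,0,0,1,0.0531,-0.0069,0,0,0,0,1,0,0,0,0,0,0,1,0,0,0,0,0,0,1,0,0,0,0,0,0]'; WT=150 python3 m1.py wrist,w12 vial:.532:.3596:0
```

```text
t: 31.68
tool_pos: [0.5336, 0.3584, 0.2498]
tool_rot: [2.011, 2.414, -0.001]
contact_force: [-1.1, -0.3, 0.4]
opening: 0.0853
vial [0.5299 0.3586] 6.7 iou 0.969 1163
```

View pics/w12.png

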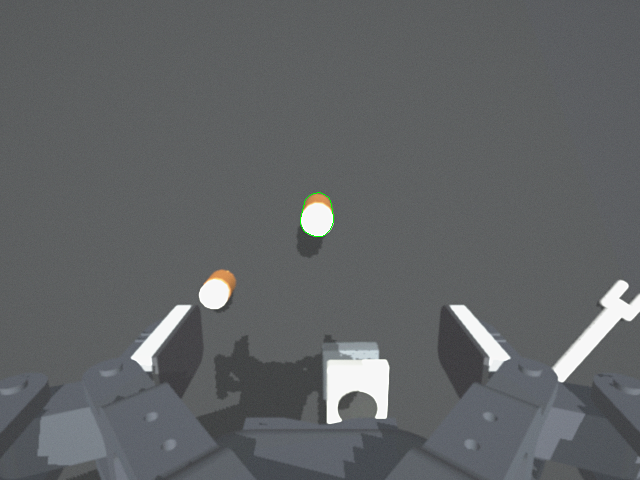

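```bash
python3 -m jog '[0.8,0.001,-0.0035,0.04,0,0,0,0.8,0,0,0.05,0,0,0,0.8,0,0,0.05,0,0,0,0.8,0,0,0.05,0,0,0,0.8,0,0,0.026,0,0,0,0.8,0,0,0.01,0,0,0,0.8,0,0,0,0,0,0,0.8,0,0,0,0,0,0]' 40;python3 -m jog '[0.2,0,0,0,0,0,0,0.2,0,0,0,0,0,0,0.2,0,0,0,0,0,0,0.2,0,0,0,0,0,0,0.2,0,0,0,0,0,0,0.2,0,0,0,0,0,0]'
```

```text
t: 32.72
tool_pos: [0.531, 0.3604, 0.0262]
tool_rot: [2.009, 2.414, 0.005]
contact_force: [0.3, -0.8, -0.0]
opening: 0.0685
t: 33.48
tool_pos: [0.5301, 0.3603, 0.0251]
tool_rot: [2.009, 2.415, 0.002]
contact_force: [-0.9, -1.2, 4.9]
opening: 0.0274
```

```bash
python3 -m jog '[0.2,0,0,-0.02,0,0,0,0.2,0,0,-0.04,0,0,0,0.2,0,0,-0.04,0,0,0,0.2,0,0,-0.03,0,0,0,0.2,-0.03,0.006,0,0,0,0,0.2,-0.045,0.0092,0,0,0,0,0.2,-0.045,0.0092,0,0,0,0,0.2,-0.035,0.0072,0,0,0,0,0.2,-0.026,0.0051,0,0,0,0,0.2,0,0,0,0,0,0]';python3 -m jog '[0.2,0,0,0,0,0,0,0.2,0,0,0,0,0,0]';python3 m1.py wrist,w13
```

```text
t: 34.72
tool_pos: [0.5991, 0.1871, 0.1547]
tool_rot: [2.012, 2.412, 0.0]
contact_force: [0.4, 1.4, -0.6]
opening: 0.0271
t: 34.98
tool_pos: [0.5982, 0.1896, 0.1542]
tool_rot: [-2.007, -2.417, -0.0]
contact_force: [0.3, 0.2, -0.8]
opening: 0.0272
```

View pics/w13.png

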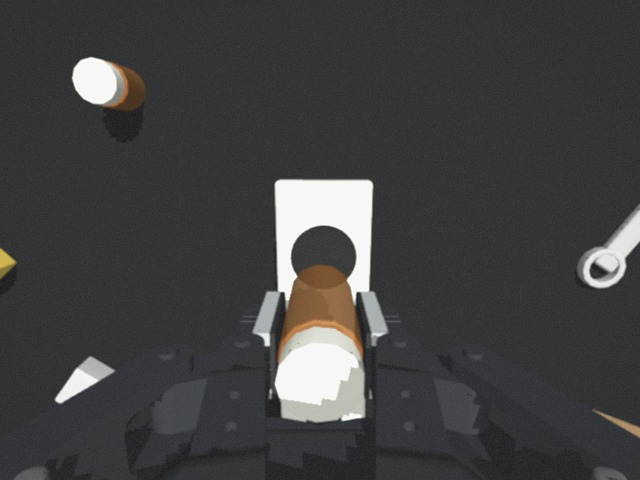

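```bash
python3 - <<'E'
from H import *
p=shot('wrist');o=ctrl.get_obs();T=R.from_rotvec(o['tool_rot']).as_matrix();t=o['tool_pos']
f=lambda uv,z:np.round((unproj(uv,z,p)-t)@T*1000,1)
print(t,'vial far bottom',f([[320,265.5]],t[2]-.0251),'cap',f([[275,378],[364,378]],t[2]+.0449))
print('shelf end, pad far/sides',f([[323,180],[323,226],[291,258],[357,258]],.072), 'pad from fit',np.round((np.array([.5995,.1876,.072])-t)@T*1000,1))
E
```

```text
[0.59825832 0.18951572 0.1541344 ] vial far bottom [[11.2 -1.  25.1]] cap [[  0.3 -13.8 -44.9]
 [  0.3  11.5 -44.9]]
shelf end, pad far/sides [[ 43.9   0.6  82.1]
 [ 17.2   0.7  82.1]
 [ -2.4 -18.4  82.1]
 [ -2.4  21.1  82.1]] pad from fit [-2.1  0.9 82.1]
```

```bash
python3 -m jog '[0.2,0,0.0018,0.02,0,0,0,0.2,0,0,0.02,0,0,0,0.2,0,0,0.01,0,0,0,0.2,0,0,0,0,0,0,0.2,0,0,0,0,0,0,0.2,0,0,0,0,0,0]';python3 -m jog '[0.2,0,0,0.003,0,0,0,0.2,0,0,0,0,0,0,0.2,0,0,0,0,0,0]';python3 -m jog '[0.2,0,0,0.002,0,0,0,0.2,0,0,0,0,0,0,0.2,0,0,0,0,0,0]'
```

```text
t: 35.83
tool_pos: [0.6011, 0.1891, 0.1051]
tool_rot: [2.008, 2.414, 0.002]
contact_force: [0.2, 0.6, -0.8]
opening: 0.027
t: 36.2
tool_pos: [0.6004, 0.189, 0.1011]
tool_rot: [2.009, 2.415, -0.0]
contact_force: [-0.1, -1.1, -1.3]
opening: 0.0269
t: 36.58
tool_pos: [0.6004, 0.189, 0.099]
tool_rot: [-2.009, -2.415, 0.0]
contact_force: [0.2, 0.7, -0.3]
opening: 0.0269
```

```bash
python3 -m jog '[0.2,0,0,0.0015,0,0,0,0.2,0,0,0,0,0,0,0.2,0,0,0,0,0,0]';python3 -m jog '[0.2,0,0,0.001,0,0,0,0.2,0,0,0,0,0,0,0.2,0,0,0,0,0,0]'
```

```text
t: 36.95
tool_pos: [0.6004, 0.189, 0.0976]
tool_rot: [-2.009, -2.415, 0.0]
contact_force: [0.6, -0.3, -1.0]
opening: 0.027
t: 37.33
tool_pos: [0.6005, 0.189, 0.097]
tool_rot: [2.009, 2.415, 0.0]
contact_force: [-1.4, -0.5, 3.0]
opening: 0.0271
```

```bash
python3 -m jog '[0.45,0,0,0,0,0,0,0.6,0,0,0,0,0,0,0.7,0,0,0,0,0,0,0.7,0,0,-0.03,0,0,0,0.7,0,0,-0.05,0,0,0,0.8,0,0,-0.05,0,0,0,1,0,0,-0.03,0,0,0,1,-0.04,-0.025,0,0,0,0,1,0,0,0,0,0,0,1,0,0,0,0,0,0]'; WT=150 python3 m1.py wrist,w14 vial72:.5995:.1876:0
python3 - <<'E'
import cv2
a=cv2.imread('pics/w14.png');cv2.imwrite('pics/w14c.png',a[100:400,200:500])
E
```

```text
t: 38.58
tool_pos: [0.583, 0.1452, 0.2562]
tool_rot: [-2.009, -2.415, -0.0]
contact_force: [0.7, 0.7, 1.1]
opening: 0.0851
vial72 [0.6038 0.1797] -0.9 iou 0.476 3690
```

No more pictures can be viewed, so I'll go on numerically.

```bash
cat > chk.py <<'E'
from H import *
import sys
# amber-only silhouette fit of vial body (z0..z0+59) in a camera
def amb(p): i=cv2.medianBlur(p['image'],3).astype(int);return (i[...,2]-i[...,0]>35)&(i[...,2]>i[...,1]+12)
cam,z0,x,y=sys.argv[1],*map(float,sys.argv[2:5])
p=shot(cam);a=amb(p)
B=proj(place(cyl(.028,.059,z0),[x,y,0]),p);C=proj(place(cyl(.026,.011,z0+.059),[x,y,0]),p)
print('pred body',np.round([B.min(0),B.max(0)]).tolist(),'pred cap c',C.mean(0).round(1))
try:
    c=B.mean(0);roi=cv2.fillConvexPoly(np.zeros(a.shape,np.uint8),cv2.convexHull(np.float32(c+(B-c)*1.6)).astype(np.int32),1)
    m=comp(a&(roi>0),c,False);X=cv2.boundingRect(m);print('amber',X,m.sum())
except Exception as e:print(e)
print('net',[(np.round(b['box'],1).tolist(),round(b['p'],2)) for b in ctrl.boxes_of('tall_vial_1',p)])
F=np.vstack([B,C]);print('pred box',np.round(np.r_[(F.min(0)+F.max(0))/2,np.ptp(F,axis=0)],1))
E
for c in wrist side scene; do echo $c; python3 chk.py $c .072 .5995 .188; done
```

```text
wrist
pred body [[333.0, 157.0], [378.0, 202.0]] pred cap c [357.7 182.1]
amber (336, 159, 34, 33) 231
net [([359.4, 180.9, 45.5, 41.9], 0.57)]
pred box [356.  179.9  45.   46.1]
side
pred body [[339.0, 143.0], [351.0, 169.0]] pred cap c [344.8 144.6]
amber (340, 147, 13, 23) 223
net [([309.8, 316.1, 13.5, 26.7], 0.86), ([347.9, 155.7, 15.1, 31.7], 0.74)]
pred box [344.7 154.2  11.8  29.7]
scene
pred body [[433.0, 231.0], [456.0, 264.0]] pred cap c [448.4 234.8]
amber (435, 236, 22, 30) 374
net [([445.5, 248.1, 18.3, 38.1], 0.71), ([219.1, 226.7, 19.4, 37.5], 0.59)]
pred box [445.  245.5  23.3  37.1]
```

```bash
python3 -m jog '[1,-0.0463,-0.0289,0,0,0,0,1,-0.0463,-0.0289,0,0,0,0,1,-0.0463,-0.0289,0,0,0,0,1,-0.0463,-0.0289,0,0,0,0,1,-0.0463,-0.0289,0,0,0,0,1,-0.0463,-0.0289,0,0,0,0,1,-0.0463,-0.0289,0,0,0,0,1,0,0,0,0,0,0,1,0,0,0,0,0,0,1,0,0,0,0,0,0]'; WT=150 python3 m1.py wrist,w15 vial:.4428:-.2102:0; python3 chk.py wrist 0 .4428 -.2102; python3 -c "
from H import *
o=ctrl.get_obs();print(o['tool_pos'])"
```

```text
t: 40.17
tool_pos: [0.4438, -0.2093, 0.2566]
tool_rot: [-2.006, -2.417, -0.0]
contact_force: [0.8, -0.1, -0.1]
opening: 0.0853
vial [ 0.4412 -0.2114] -2.7 iou 0.97 1131
pred body [[304.0, 194.0], [336.0, 234.0]] pred cap c [319.8 219.5]
amber (302, 195, 33, 25) 278
net [([320.0, 216.2, 29.4, 40.2], 0.97)]
pred box [319.8 214.7  31.6  41.8]
[ 0.44370712 -0.20944376  0.25659527]
```

```bash
python3 -m jog '[0.8,-0.0012,-0.0023,0.045,0,0,0,0.8,0,0,0.05,0,0,0,0.8,0,0,0.05,0,0,0,0.8,0,0,0.05,0,0,0,0.8,0,0,0.026,0,0,0,0.8,0,0,0.01,0,0,0,0.8,0,0,0,0,0,0,0.8,0,0,0,0,0,0]' 40;python3 -m jog '[0.2,0,0,0,0,0,0,0.2,0,0,0,0,0,0,0.2,0,0,0,0,0,0,0.2,0,0,0,0,0,0,0.2,0,0,0,0,0,0,0.2,0,0,0,0,0,0]'
```

```text
t: 41.32
tool_pos: [0.4425, -0.2127, 0.0273]
tool_rot: [2.006, 2.413, 0.0]
contact_force: [0.5, 1.2, 0.8]
opening: 0.0687
t: 42.08
tool_pos: [0.4417, -0.2124, 0.0264]
tool_rot: [2.008, 2.415, 0.0]
contact_force: [-1.8, 0.5, 5.3]
opening: 0.027
```

```bash
python3 -m jog '[0.2,0,0,-0.02,0,0,0,0.2,0,0,-0.04,0,0,0,0.2,0,0,-0.04,0,0,0,0.2,0,0,-0.03,0,0,0,0.2,0.0174,0.021,0,0,0,0,0.2,0.035,0.0415,0,0,0,0,0.2,0.035,0.0415,0,0,0,0,0.2,0.035,0.0415,0,0,0,0,0.2,0.035,0.0415,0,0,0,0,0.2,0.02,0.024,0,0,0,0]';python3 -m jog '[0.2,0.016,0.018,0,0,0,0,0.2,0,0,0,0,0,0,0.2,0,0,0,0,0,0,0.2,0,0,0,0,0,0]'
python3 - <<'E'
from H import *
p=shot('wrist');o=ctrl.get_obs();T=R.from_rotvec(o['tool_rot']).as_matrix();t=o['tool_pos']
f=lambda uv,z:np.round((unproj(uv,z,p)-t)@T*1000,1)
i=cv2.medianBlur(p['image'],3).astype(int)
a=(i[...,2]-i[...,0]>35)&(i[...,2]>i[...,1]+12);a[:,:240]=0;a[:,400:]=0
m=comp(a,np.array([320,310]),False);x,y,w,h=cv2.boundingRect(m);print('amber',x,y,w,h,[ (r,np.flatnonzero(m[r])[[0,-1]].tolist()) for r in (y+3,y+15,y+30)])
print(t,'vial far bottom',f([[x+w/2,y]],t[2]-.0264),'target d',np.round((np.array([.6317,.0195,0])-t)@T*1000,1))
pd=np.array([.6305,.0204,.072]);uv=proj([pd],p)[0];print('pad uv',uv,'pad tool',np.round((pd-t)@T*1000,1))
g=i.mean(2);r=int(uv[1]);print('white rows along col',[(c,''.join('#' if v>150 else '.' for v in g[150:330:4,c])) for c in (300,320,340)])
r0=int(f([[320,240]],0.072)[0,0]);
for r in (200,215,230,245,258): 
    w=g[r,220:420]>140; e=np.flatnonzero(np.diff(w.astype(int)))+221; print(r,e.tolist())
E
```

```text
t: 43.32
tool_pos: [0.6171, 0.0031, 0.1546]
tool_rot: [-2.006, -2.417, 0.001]
contact_force: [-0.2, -1.0, 0.1]
opening: 0.0269
t: 43.82
tool_pos: [0.6306, 0.0189, 0.1555]
tool_rot: [-2.01, -2.414, 0.001]
contact_force: [0.0, 0.5, -0.1]
opening: 0.0268
amber 278 259 85 93 [(262, [307, 334]), (274, [296, 346]), (289, [291, 350])]
[0.63070246 0.01894199 0.15562573] vial far bottom [[13.8 -0.9 26.4]] target d [  0.4   1.1 155.6]
pad uv [321.97674051 250.95044577] pad tool [ 1.5  0.1 83.6]
white rows along col [(300, '..........#########..........................'), (320, '...........######.........................###'), (340, '..#################.........................#')]
200 [275, 370]
215 [275, 370]
230 [276, 297, 348, 370]
245 [276, 290, 355, 369]
258 [276, 291, 354, 369]
```

```bash
python3 -m jog '[0.2,0.001,0.0013,0.02,0,0,0,0.2,0,0,0.02,0,0,0,0.2,0,0,0.01,0,0,0,0.2,0,0,0,0,0,0,0.2,0,0,0,0,0,0,0.2,0,0,0,0,0,0]';python3 -m jog '[0.2,0,0,0.003,0,0,0,0.2,0,0,0,0,0,0,0.2,0,0,0,0,0,0]';python3 -m jog '[0.2,0,0,0.002,0,0,0,0.2,0,0,0,0,0,0,0.2,0,0,0,0,0,0]'
```

```text
t: 44.62
tool_pos: [0.6329, 0.0211, 0.1066]
tool_rot: [2.008, 2.414, 0.002]
contact_force: [-0.8, -0.7, 0.5]
opening: 0.0267
t: 45.0
tool_pos: [0.6322, 0.0211, 0.1026]
tool_rot: [-2.009, -2.415, -0.0]
contact_force: [0.4, 0.1, -0.4]
opening: 0.0271
t: 45.38
tool_pos: [0.6322, 0.0211, 0.1005]
tool_rot: [-2.009, -2.415, 0.0]
contact_force: [-0.1, -0.4, -0.2]
opening: 0.0274
```

```bash
python3 -m jog '[0.2,-0.0007,0,0.0015,0,0,0,0.2,0,0,0,0,0,0,0.2,0,0,0,0,0,0]';python3 -m jog '[0.2,0,0,0.001,0,0,0,0.2,0,0,0,0,0,0,0.2,0,0,0,0,0,0]'
```

```text
t: 45.75
tool_pos: [0.6323, 0.0204, 0.0991]
tool_rot: [-2.009, -2.415, 0.0]
contact_force: [0.7, -0.6, -0.7]
opening: 0.0269
t: 46.12
tool_pos: [0.6325, 0.0204, 0.0985]
tool_rot: [2.009, 2.415, 0.0]
contact_force: [-0.7, 0.7, 2.9]
opening: 0.0271
```

Contact at 3 N. I'll release, rise and check everything.

```bash
python3 -m jog '[0.45,0,0,0,0,0,0,0.6,0,0,0,0,0,0,0.7,0,0,0,0,0,0,0.7,0,0,-0.03,0,0,0,0.7,0,0,-0.05,0,0,0,0.8,0,0,-0.05,0,0,0,1,0,0,-0.04,0,0,0,1,0,0,-0.05,0,0,0,1,0.03,0,0,0,0,0,1,0,0,0,0,0,0]';python3 -m jog '[1,0.03,0,0,0,0,0,1,0,0,0,0,0,0,1,0,0,0,0,0,0]'
for c in wrist side scene; do echo $c; python3 chk.py $c .072 .6305 .0204; python3 chk.py $c .072 .5995 .188|grep -v net; done
WT=150 python3 m1.py wrist,w16 shelf60:.615:.104:100.5; for c in scene side; do WT=150 python3 m1.py $c,f$c med:.4447:.0199:153.5 short:.447:.2634:0;done
python3 - <<'E'
from H import *
p=shot('wrist');g=cv2.medianBlur(p['image'],3).astype(int).mean(2)
for x,y in((.6305,.0204),(.5995,.188)):
    # cap: bright inside pad disc ; cap top plane z=.142
    u=proj([[x,y,.142]],p)[0];m=(g>150).astype(np.uint8)
    n,l,st,ce=cv2.connectedComponentsWithStats(m)
    print('cap pred',u.round(1),[(ce[k].round(1).tolist(),st[k].tolist(),unproj([ce[k]],.142,p)[0].round(4)) for k in range(1,n) if np.hypot(*(ce[k]-u))<30 and st[k,4]>100])
    # pad visible: fit dark disc on shelf
    u=proj([[x,y,.072]],p)[0];print('pad pred',u.round(1))
E
```

```text
t: 47.38
tool_pos: [0.6269, 0.0511, 0.319]
tool_rot: [2.006, 2.417, 0.002]
contact_force: [-0.4, -0.5, 0.1]
opening: 0.0855
t: 47.75
tool_pos: [0.6214, 0.0786, 0.3173]
tool_rot: [-2.009, -2.415, 0.002]
contact_force: [-0.1, -0.3, -0.4]
opening: 0.0851
wrist
pred body [[304.0, 252.0], [335.0, 299.0]] pred cap c [319.6 286.9]
amber (307, 253, 29, 28) 504
net [([323.1, 81.3, 36.5, 45.5], 0.78), ([323.4, 276.2, 34.1, 51.1], 0.78)]
pred box [319.6 277.4  31.3  51.5]
pred body [[301.0, 59.0], [337.0, 104.0]] pred cap c [319.4  77.1]
amber (305, 84, 33, 19) 114
pred box [319.4  80.7  35.9  47.3]
side
pred body [[367.0, 187.0], [381.0, 214.0]] pred cap c [374.7 189.1]
amber (369, 190, 14, 25) 253
net [([345.6, 155.1, 14.1, 31.3], 0.88), ([375.6, 198.6, 11.7, 30.1], 0.57)]
pred box [374.  198.9  13.8  31.2]
pred body [[339.0, 143.0], [351.0, 169.0]] pred cap c [344.8 144.6]
amber (340, 147, 13, 23) 227
pred box [344.7 154.2  11.8  29.7]
scene
pred body [[345.0, 255.0], [364.0, 289.0]] pred cap c [355.2 259.4]
amber (346, 262, 21, 29) 369
net [([445.4, 247.7, 17.0, 40.3], 0.86), ([356.2, 271.4, 18.3, 36.8], 0.72), ([443.1, 283.8, 16.5, 6.4], 0.61), ([398.0, 274.9, 146.2, 63.3], 0.17)]
pred box [354.1 270.   18.7  37.8]
pred body [[433.0, 231.0], [456.0, 264.0]] pred cap c [448.4 234.8]
amber (435, 236, 22, 30) 374
pred box [445.  245.5  23.3  37.1]
shelf60 [0.615  0.1038] 100.6 iou 0.985 15716
med [0.4442 0.0212] 153.6 iou 0.947 545
short [0.4448 0.2644] 4.4 iou 0.938 293
med [0.4463 0.021 ] 154.9 iou 0.928 432
short [0.4477 0.2643] 32.8 iou 0.926 183
cap pred [319.  289.8] []
pad pred [319.2 265.2]
cap pred [319.2  77.7] []
pad pred [319.3  89.4]
```

```bash
python3 - <<'E'
from H import *
p=shot('wrist');i=cv2.medianBlur(p['image'],3).astype(int)
def ch(v):
    b,g,r=v
    return 'A' if r-b>30 and r>g+10 else ('#' if min(v)>130 else ('+' if min(v)>75 else '.'))
for rows in (range(58,122,4),range(244,306,4)):
    for r in rows: print(r,''.join(ch(i[r,c]) for c in range(280,362)))
E
```

```text
58 ........+##############################################################...........
62 ........+#############################################################+...........
66 ........+#############################################################+...........
70 ........+#############################################################+...........
74 ........+#############################################################+...........
78 ........+############++###############################################+...........
82 ........+###########..AA#################################++###########+...........
86 ........+##########+....################################AA..##########+...........
90 ........+##########.....AA+###########################AA....##########+...........
94 ........+##########+.......AAA####################+AAA.....+##########+...........
98 .........############.......AAAAAAAAA++++AAAAAAAAAA.......+###########+...........
102 .........#############+..........AAAAAAAAAAAAAA.........+#############+...........
106 .........+##############++...........................##########
[... 972 characters left out ...]
....
276 ............+############.AAAAA+###################AAAA############...............
280 ............+#############AAA#########################AA###########...............
284 ............+######################################################...............
288 ............+#####################################################+...............
292 ............+#####################################################+...............
296 ............+#####################################################+...............
300 ............+#####################################################+...............
304 ..............+##################################################+................
```

```bash
python3 -m jog '[1,0,0,0,0,0,0]'; python3 -c "
from station import ctrl;print(ctrl.finish_job())"
```

```text
t: 48.72
tool_pos: [0.6214, 0.0794, 0.3181]
tool_rot: [-2.009, -2.415, 0.0]
contact_force: [0.4, -0.0, -0.4]
opening: 0.0854
the job is handed in; nothing more can be done
None
```

The job is done and was handed in at 48.7 s, inside the 144 s limit. The thick (28 mm) and thin (12 mm) packers are stacked on the foot, thick one underneath. The shelf lies across post and stack, and a tall vial stands on each pad.

What the last checks showed:
- **Stack:** each packer sits about 2 mm off the foot's centre. The packers and the shelf each touched down within about a millimetre of the expected height.
- **Shelf:** its pose fitted the last wrist picture well, within about 0.5 mm and 0.1° of the target. I did not measure its level separately; that rests on the 60 mm stack height and the good fit.
- **Vials:** all three cameras show both upright. The vial over the foot is centred on its pad to about 1 mm. The one over the post is about 2 mm off across the shelf.
- **Left alone:** I never touched the medium packer or the short vial. They measure where they were at the start, within about 2 mm.

**Disagreements and limits:**
- The detection network put both vials 3–4 pixels to one side in the wrist picture. The pixel edges showed at most about 2 pixels, and I went by those.
- I reached the 16-picture viewing limit before the second vial was fetched, so the later checks are from numbers only.

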